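# Slide the pepper mill and oil bottle home

## Robot

A 7-joint arm with a two-finger parallel gripper is mounted at the origin on the work surface. World frame = base frame: x ahead of the robot, y to its left, z up, the work surface at z = 0. Lengths are in m, angles in degrees, forces in N, time in s.
With the tool pointing down it reaches from about 0.4 to 0.75 m from the base axis. Payload 19.5 kg.
Tool frame: the origin (TCP) lies midway between the tips of the shut fingers; the grasp point (between the pads) lies 19 mm behind it; z points along the fingers, y is the line along which they close (so a half turn about z gives the same grasp; the last joint's range is limited). The gripper opens to 85 mm and grips with 20 to 120 N. Pads are 22 mm wide; open, the fingers measure 114 mm over their backs; the gripper's body (76 mm by 85 mm) begins 54 mm behind the grasp point. The pads swing forward as they close: fully open they stand 13 mm farther back than shut.
Start: joints at [-75.556, 40.479, -1.581, 85.061, 1.261, 54.483, -4.326], TCP at [0.167, 0.55, 0.204] pointing down, gripper open.
Joint ranges: [-155.06, 155.06], [-18.47, 123.98], [-90, 86.84], [0, 140.48], [-83.41, 263.41], [0, 116], [-161.91, 161.91]. Speed limits (degrees/s): [108.29, 108.29, 147.25, 147.25, 172.46, 172.46, 172.46].

## Interface

Orientations are given as a 3x3 rotation matrix whose columns are the frame's x, y, z axes.
In Python, from workcell import robot, read_camera, camera_model gives the robot as it stands.
- The arm moves only by the tool step_arm, never from a script. Its argument "deltas" is a list of rows, each a list of 2 entries, a list of its own where there are three numbers: the shift along the world's x, y, z in cm, then the turn about the world's z in degrees. In form: [[[x, y, z], spin], ...]. A call has exactly 5 rows; each row shifts and turns the commanded pose from where the row before left it; what a row does not reach is not made up. A row lasts 1/10 s, in which the tool goes at most 50 mm and 8.59 degrees, less where a joint would pass 70% of its speed; a pose out of reach is approached as far as the arm can. A call is refused whole if a number of a shift passes 5 or a number of a turn 8.59, either way. A call with a gripper value outside its range is refused whole. "grip" is the closure, from -1 (fully open) to 1 (shut), so that 0 is half open, set as the call begins (left out, the last holds). The fingers move at their own pace and stop on an object; "force" is the grip in N (left out, the last holds). Time passes only in rows, so rows that do not move let the fingers close, or fill a call up. It gives the time, the measured TCP pose, the force, the opening and the grip force at its end, in the units of the state.
- robot.sense(): the state, without advancing time (a new reading comes with each control period).
- read_camera(name): name is "scene" or "side" or "wrist"; returns the picture (400x640x3 uint8, blue, green, red); there is no depth.
- camera_model(name): a dict with "intrinsics" (3x3 intrinsics, pixels), "eye" and "orientation" of the camera in the world; the wrist camera has in their place "hand_eye" (4x4, takes a point from camera to tool coordinates, whose origin is the TCP and whose axes are the flange's). Camera axes: x right, y up, looking along -z (the intrinsics and any distortion apply to the point x, -y, -z); pixel columns grow to the right and rows downward; lengths in m; the calibration is good to about 2 mm. The wrist camera is an equidistant fisheye: a pixel r from the principal point sees the ray r / f radians off the axis. A picture is of the moment at which its call begins: read the wrist's pose just before it. camera_model takes no time and is no camera call.
- robot.hand_in(): hands the job in; it is judged then, once.
The state is a dict: "time": time; "q": joint angles; "qvel": joint speeds; "joint_torque": joint torques, N m; "position": TCP position; "eef_rot": TCP orientation; "wrist_force": force on the tool from outside, world axes, zero at the start; "ft_torque": the same for the moment, N m; "finger_gap": finger opening in m; "gripper_force": force on a finger pad.
Only numpy, scipy, OpenCV 4.12 (cv2) and the standard library are available. Lean on these libraries where they do the work, as an engineer would, in place of code of your own. Each camera call takes 0.05 s, during which the arm holds its last target. There are 200 camera calls.

## Task

Tidy the condiment station: push the red pepper mill into the red bay and the green oil bottle into the green bay, sliding each across the counter until it stands right up against the coloured back plate. Both are tall and narrow, so push them low on the body; keep them upright and never lift them off the counter. Leave everything else on the counter where it is.

Things in the scene. Friction and masses are not known exactly. Their poses are not given: they have to be found in the camera images.
- pepper_mill: red pepper mill, 213 mm tall, loose, about 0.3 kg, standing upright in front of the red bay. Round foot 60 mm across with a straight side up to 36 mm above the counter, waist 36 mm across from 75 to 105 mm, head 50 mm across at 175 mm. Pushed high it tips over; pushed below about 30 mm it slides. Origin: centre of its underside, z up along the mill
- oil_bottle: green glass oil bottle, paper label, steel cap, 223 mm tall, loose, about 0.45 kg, standing upright in front of the green bay. Round foot 66 mm across with a straight side up to 36 mm above the counter, tapering to 44 mm across at 82 mm and a 24 mm neck from 160 mm. Pushed high it tips over; pushed below about 30 mm it slides. Origin: centre of its underside, z up along the bottle
- red_bay: fixed stop, painted red: back plate 110 mm wide, 36 mm tall; two side rails 14 mm tall, 90 mm apart inside, run 40 mm from the plate towards the robot; that side is open, the counter is the floor. Origin: middle of the plate's inner face at counter level; x points out through the plate, away from the opening, y across, z up. Left or right of centre, turned up to 0.15 rad
- green_bay: fixed stop, painted green: back plate 110 mm wide, 36 mm tall; two side rails 14 mm tall, 90 mm apart inside, run 40 mm from the plate towards the robot; that side is open, the counter is the floor. Origin: middle of the plate's inner face at counter level; x points out through the plate, away from the opening, y across, z up. Left or right of centre, turned up to 0.15 rad
- red_bay_stop (a point): middle of the inner face of the red back plate at counter level (same place and axes as the red bay's origin). The home mill's centre is 30 mm from it, on the robot's side
- green_bay_stop (a point): middle of the inner face of the green back plate at counter level (same place and axes as the green bay's origin). The home bottle's centre is 33 mm from it, on the robot's side
- ramekin: bystander: white round ramekin, 72 mm across, 45 mm tall, between the two bays. Origin: centre of its underside
- spice_jar: bystander: amber spice jar with black lid, 48 mm across, 85 mm tall, left of the bays (+y). Origin: centre of its underside
- salt_tub: bystander: white tub with blue lid, 68 mm across, 75 mm tall, right of the bays (-y). Origin: centre of its underside
- spatula: bystander: spatula lying flat on the counter at the right, near the robot. Origin: on its handle-to-blade line
- mug: bystander: blue mug, 78 mm across, 90 mm tall, left of the work. Origin: centre of its underside

How it is judged:
By the outcome, as a careful person would: the job done as asked, in the order asked, and still so for the second after the job is handed in, with the robot touching nothing.
It also fails if it takes over 58 s, if anything falls off the work surface, if the arm or the gripper's body presses on something with over 40 N, if the wrist force passes 120 N, or if a joint passes its speed limit or range.

## Working session

There is one attempt and no reset: what is moved stays moved. The work goes in short steps, Python scripts to look and compute and a tool call to move; the robot and the scene stay as the last step left them, time stands still between calls to the robot, and variables do not carry over. Pictures are saved under pics/ and viewed, at most 10 in all, crops included, and the job is handed in when it is done.

Besides the shell and the picture viewer there is one more tool, called as name([rows], argument=value, ...), one row to a line, values as JSON. step_arm: Moves the arm, as the interface text tells. Its arguments: {"type":"object","properties":{"deltas":{"type":"array"},"grip":{"type":"number"},"force":{"type":"number"}},"required":["deltas"]}

```bash
mkdir -p pics; python3 - <<'E'
from workcell import robot, read_camera, camera_model
import cv2,numpy as np
for n in("scene","side"):
    im=read_camera(n);cv2.imwrite(f"pics/{n}0.png",im);np.save(f"pics/{n}0.npy",im)
    m=camera_model(n);print(n,{k:np.round(np.array(v),3).tolist() if not isinstance(v,str) else v for k,v in m.items()})
s=robot.sense();print(s["time"],s["position"],s["eef_rot"],s["wrist_force"])
E
```

```text
scene {'intrinsics': [[499.155, 0.0, 315.274], [0.0, 499.155, 196.779], [0.0, 0.0, 1.0]], 'eye': [0.95, 0.545, 1.205], 'orientation': [[-0.772, -0.548, 0.321], [0.635, -0.666, 0.39], [-0.0, 0.505, 0.863]]}
side {'intrinsics': [[427.933, 0.0, 319.427], [0.0, 427.933, 199.758], [0.0, 0.0, 1.0]], 'eye': [0.271, -0.907, 0.613], 'orientation': [[0.965, 0.155, -0.211], [-0.261, 0.495, -0.829], [-0.024, 0.855, 0.518]]}
0.1 [0.16643894 0.55010544 0.20318298] [[-9.57153082e-01  2.89582298e-01 -2.64067730e-04]
 [ 2.89582417e-01  9.57152596e-01 -9.64968686e-04]
 [-2.66847359e-05 -1.00009212e-03 -9.99999500e-01]] [ 0.24297886  0.12973552 -0.29525712]
```

View pics/scene0.png

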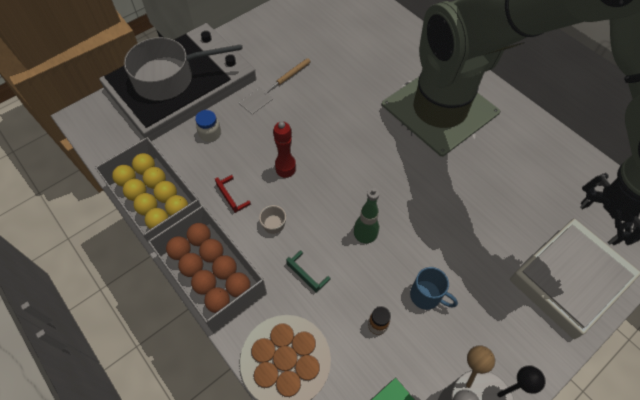

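View pics/side0.png

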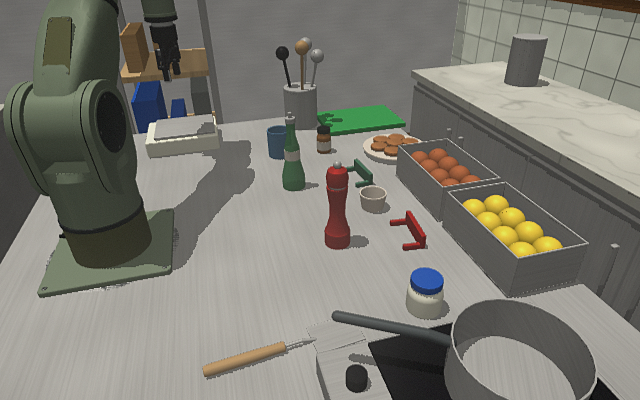

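The scene view shows the mill's foot near (286,168), the bottle's foot near (367,235), the red bay near (233,193), the green bay near (307,270), and the ramekin at (272,220). The side view shows the same things: mill foot (338,240), bottle foot (293,182).

```bash
cat > h.py <<'E'
import numpy as np,cv2
from workcell import robot, read_camera, camera_model
def ray(n,uv,z=0.):
    m=camera_model(n);K=np.array(m["intrinsics"]);R=np.array(m["orientation"]);e=np.array(m["eye"])
    uv=np.atleast_2d(uv).astype(float)
    d=np.c_[(uv[:,0]-K[0,2])/K[0,0],-(uv[:,1]-K[1,2])/K[1,1],-np.ones(len(uv))]@R.T
    return e+d*((z-e[2])/d[:,2])[:,None]
def proj(n,P):
    m=camera_model(n);K=np.array(m["intrinsics"]);R=np.array(m["orientation"]);e=np.array(m["eye"])
    c=(np.atleast_2d(P)-e)@R
    return np.c_[K[0,0]*c[:,0]/-c[:,2]+K[0,2],K[1,1]*-c[:,1]/-c[:,2]+K[1,2]]
def mask(im,col):
    h=cv2.cvtColor(im,cv2.COLOR_BGR2HSV)
    H,S,V=[h[...,i].astype(int) for i in range(3)]
    if col=="red": return (((H<6)|(H>172))&(S>170)&(V>50)).astype(np.uint8)
    return ((H>60)&(H<88)&(S>80)&(V>25)).astype(np.uint8)
def comps(im,col,amin=60):
    n,l,st,c=cv2.connectedComponentsWithStats(mask(im,col))
    return [(st[i],c[i],l==i) for i in range(1,n) if st[i][4]>amin]
E
python3 - <<'E'
from h import *
for n in("scene","side"):
    im=np.load(f"pics/{n}0.npy")
    for col in("red","green"):
        for st,c,m in comps(im,col): print(n,col,st.tolist(),c.round(0))
im=np.load("pics/scene0.npy")
a=cv2.resize(im[110:310,200:400],None,fx=3,fy=3,interpolation=cv2.INTER_CUBIC)
a=np.clip(a.astype(float)*1.5,0,255).astype(np.uint8)
cv2.imwrite("pics/c1.png",a)
im=np.load("pics/side0.npy")
a=cv2.resize(im[110:265,270:450],None,fx=3.8,fy=3.8,interpolation=cv2.INTER_CUBIC)
cv2.imwrite("pics/c2.png",np.clip(a.astype(float)*1.5,0,255).astype(np.uint8))
E
```

```text
scene red [274, 124, 17, 22, 249] [282. 135.]
scene red [276, 153, 19, 24, 325] [285. 165.]
scene red [216, 176, 33, 35, 204] [229. 194.]
scene green [363, 201, 14, 17, 146] [370. 210.]
scene green [355, 220, 23, 23, 352] [365. 232.]
scene green [288, 252, 41, 39, 271] [305. 274.]
scene green [372, 378, 42, 22, 473] [393. 392.]
side red [327, 167, 20, 7, 90] [336. 170.]
side red [406, 212, 19, 25, 106] [415. 224.]
side green [317, 105, 89, 31, 1824] [359. 119.]
side green [285, 125, 6, 22, 78] [288. 136.]
```

View pics/c1.png

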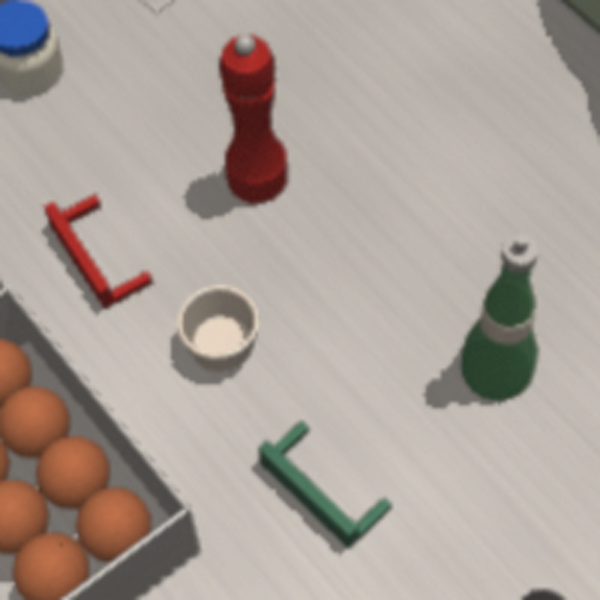

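View pics/c2.png

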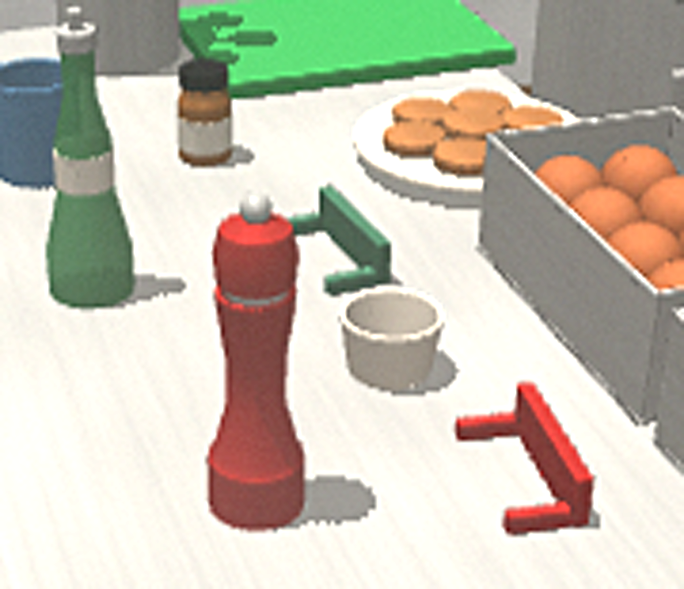

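In c1 the mill's foot bottom is at (257,203) and the bottle's at (498,400); the red rail tips are at (98,200) and (150,278), and the green at (305,426) and (388,504). In c2 the foot bottoms are at (255,525) and (90,305), and the red rail tips at (458,428) and (507,522).

```bash
python3 - <<'E'
from h import *
o={"scene":(200,110,3.),"side":(270,110,3.8)}
def px(n,p): a,b,s=o[n]; return np.array([a+(p[0]+.5)/s-.5,b+(p[1]+.5)/s-.5])
def foot(n,p,r):
    P=ray(n,px(n,p))[0]; d=(P-np.array(camera_model(n)["eye"]))[:2]; return P[:2]+r*d/np.linalg.norm(d)
def P(n,p,z): return ray(n,px(n,p),z)[0].round(4)
for k,r,a,b in(("mill",.03,(257,203),(255,525)),("bottle",.033,(498,400),(90,305)),("ramekin",.03,(213,370),(388,390))):
    print(k,foot("scene",a,r).round(4),foot("side",b,r).round(4))
print("mill top",P("scene",(245,38),.21),P("side",(256,195),.21)); print("bottle top",P("scene",(518,250),.22),P("side",(75,15),.22))
print("red tips",P("scene",(97,199),.012),P("scene",(149,278),.012),"side",P("side",(459,428),.008),P("side",(507,521),.008))
print("red plate top", P("scene",(50,206),.036),P("scene",(106,293),.036),"side",P("side",(524,384),.036),P("side",(588,478),.036))
print("green tips",P("scene",(304,426),.012),P("scene",(387,504),.012),"side",P("side",(330,284),.008))
print("green plate top",P("scene",(264,447),.036),P("scene",(350,533),.036),"side",P("side",(326,188),.036),P("side",(387,244),.036))
E
```

```text
mill [ 0.5109 -0.1291] [ 0.5113 -0.1182]
bottle [0.4628 0.1752] [0.4686 0.1817]
ramekin [ 0.652  -0.0152] [ 0.6465 -0.0008]
mill top [ 0.5077 -0.1279  0.21  ] [ 0.5123 -0.1192  0.21  ]
bottle top [0.4763 0.1754 0.22  ] [0.4699 0.1743 0.22  ]
red tips [ 0.6457 -0.1973  0.012 ] [ 0.6579 -0.0959  0.012 ] side [ 0.658  -0.0967  0.008 ] [ 0.6461 -0.1972  0.008 ]
red plate top [ 0.6897 -0.2036  0.036 ] [ 0.7025 -0.0948  0.036 ] side [ 0.7004 -0.0996  0.036 ] [ 0.6922 -0.2056  0.036 ]
green tips [0.6404 0.11   0.012 ] [0.631  0.2104 0.012 ] side [0.6417 0.1117 0.008 ]
green plate top [0.6847 0.1124 0.036 ] [0.6771 0.2171 0.036 ] side [0.6743 0.2158 0.036 ] [0.6861 0.1101 0.036 ]
```

step_arm([
  [[2, -2, 2.5], -8],
  [[2, -2, 2.5], -8],
  [[2, -2, 2.5], -8],
  [[2, -2, 2.5], -8],
  [[2, -2, 2.5], -8],
], grip=-1)

```text
time: 0.6
position: [0.267, 0.4493, 0.3295]
eef_rot: [[-0.542, 0.84, -0.0], [0.84, 0.542, -0.0], [0.0, -0.001, -1.0]]
wrist_force: [0.5, 0.4, 1.0]
finger_gap: 0.0854
gripper_force: 0.0
```

step_arm([
  [[2, -4.4, 0], -5],
  [[2, -4.4, 0], -5],
  [[2, -4.4, 0], -5],
  [[2, -4.4, 0], -5],
  [[2, -4.4, 0], -5],
])

```text
time: 1.1
position: [0.3668, 0.2285, 0.3286]
eef_rot: [[-0.139, 0.99, -0.0], [0.99, 0.139, 0.0], [0.0, -0.0, -1.0]]
wrist_force: [1.2, 0.6, 0.4]
finger_gap: 0.0856
gripper_force: 0.0
```

step_arm([
  [[0.5, -4, 0], -2],
  [[0.5, -4, 0], -2],
  [[0.5, -4, 0], -2],
  [[0.5, -4, 0], -2],
  [[0.5, -4, 0], -2],
])

```text
time: 1.6
position: [0.3913, 0.0288, 0.3286]
eef_rot: [[0.033, 0.999, -0.0], [0.999, -0.033, 0.0], [0.0, -0.0, -1.0]]
wrist_force: [1.1, 0.8, -0.5]
finger_gap: 0.0853
gripper_force: 0.0
```

step_arm([
  [[0.4, -4, 0], -2],
  [[0.4, -4, 0], -2],
  [[0.4, -4, 0], -2],
  [[0, -1.3, 0], -1.4],
  [[0, 0, 0], 0],
])

```text
time: 2.1
position: [0.4032, -0.104, 0.3284]
eef_rot: [[0.164, 0.986, -0.001], [0.986, -0.164, -0.0], [-0.0, -0.001, -1.0]]
wrist_force: [0.5, 0.5, 0.1]
finger_gap: 0.0858
gripper_force: 0.0
```

```bash
python3 - <<'E'
from h import *
s=robot.sense();print(s["time"],s["position"].round(4),s["eef_rot"].round(3).tolist(),s["q"])
print(np.array(camera_model("wrist")["hand_eye"]).round(3).tolist())
im=read_camera("side");cv2.imwrite("pics/s1.png",im)
E
```

```text
2.1 [ 0.4032 -0.104   0.3284] [[0.164, 0.986, -0.001], [0.986, -0.164, -0.0], [-0.0, -0.001, -1.0]] [ -8.81872283  20.0007165   28.45127167 101.74067148 -10.70912453
  60.97148169  13.97503826]
[[-0.001, 0.959, 0.285, 0.072], [1.0, 0.001, 0.0, -0.001], [0.0, 0.285, -0.959, -0.17], [0.0, 0.0, 0.0, 1.0]]
```

View pics/s1.png

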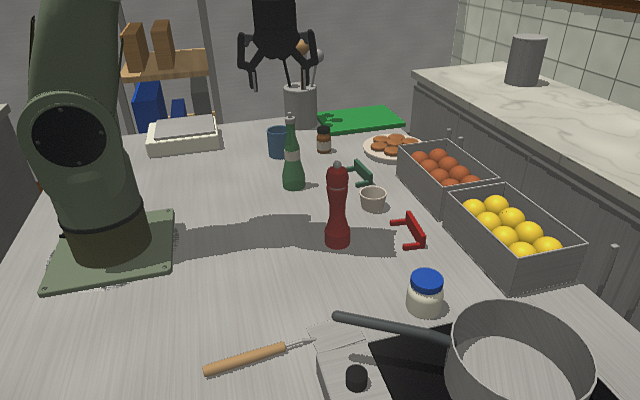

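The side view shows the open gripper over the counter, with knuckles flaring outward at (240,40) and (317,45), and tips at (252,88) and (312,88). I need a closer crop to judge how high the straight part of the finger back reaches.

```bash
python3 - <<'E'
from h import *
im=cv2.imread("pics/s1.png")
a=cv2.resize(im[0:105,215:345],None,fx=5.5,fy=5.5,interpolation=cv2.INTER_CUBIC)
cv2.imwrite("pics/c3.png",np.clip(a.astype(float)*2.2,0,255).astype(np.uint8))
s=robot.sense();T=s["position"];R=s["eef_rot"]
for y in(.057,-.057):
  for z in(-.013,-.033,-.053,-.073):
    print(y,z,((proj("side",T+R@np.array([0,y,z]))[0]-[215,0])*5.5).round())
E
```

```text
0.057 -0.013 [523. 565.]
0.057 -0.033 [521. 509.]
0.057 -0.053 [519. 453.]
0.057 -0.073 [517. 395.]
-0.057 -0.013 [201. 583.]
-0.057 -0.033 [195. 527.]
-0.057 -0.053 [189. 470.]
-0.057 -0.073 [183. 412.]
```

View pics/c3.png

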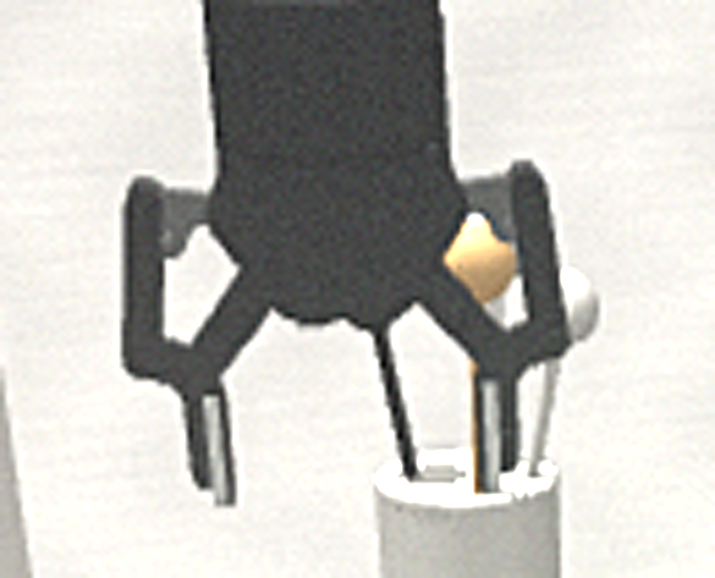

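c3 shows that each knuckle sticks out about 18 mm past the finger back, and starts only about 45 mm above the tip. Pushing with a finger back would therefore touch the mill at about z = 50 mm, which is too high. I'll turn the tool 90° and push with the narrow side of one open finger instead. The object then stands beside the gripper body, and the camera is on the far side.

step_arm([
  [[0.5, -1.2, 0], 8.5],
  [[0.5, -1.2, 0], 8.5],
  [[0.5, -1.2, 0], 8.5],
  [[0.5, -1.2, 0], 8.5],
  [[0.5, -1.2, 0], 8.5],
])

```text
time: 2.65
position: [0.429, -0.1614, 0.3285]
eef_rot: [[-0.556, 0.831, -0.0], [0.831, 0.556, 0.001], [0.001, 0.0, -1.0]]
wrist_force: [0.2, 0.2, -0.0]
finger_gap: 0.0855
gripper_force: 0.0
```

step_arm([
  [[0, 0, -2], 8.5],
  [[0, 0, -2], 8.5],
  [[0, 0, -2], 8.5],
  [[0, 0, -2], 8.5],
  [[0, 0, -2], 8.5],
])

```text
time: 3.15
position: [0.4289, -0.1608, 0.2279]
eef_rot: [[-0.972, 0.237, 0.0], [0.237, 0.972, 0.001], [-0.0, 0.001, -1.0]]
wrist_force: [0.1, -0.7, 0.0]
finger_gap: 0.0856
gripper_force: 0.0
```

step_arm([
  [[0, 0, 0], 5],
  [[0, 0, 0], 0],
  [[0, 0, 0], 0],
  [[0, 0, 0], 0],
  [[0, 0, 0], 0],
])

```text
time: 3.65
position: [0.4287, -0.1624, 0.2288]
eef_rot: [[-0.987, 0.161, 0.0], [0.161, 0.987, -0.0], [-0.0, -0.0, -1.0]]
wrist_force: [-0.8, 0.5, 1.0]
finger_gap: 0.0853
gripper_force: 0.0
```

```bash
python3 - <<'E'
from h import *
s=robot.sense();T=s["position"];R=s["eef_rot"];print(s["time"],T.round(4),R.round(3).tolist(),s["q"].round(1))
A=read_camera("side");B=read_camera("scene");cv2.imwrite("pics/A2.png",A);cv2.imwrite("pics/B2.png",B)
def crop(n,im,w,off):
    c=proj(n,T+np.array([0,0,off]))[0].astype(int);x0=max(c[0]-w//2,0);y0=max(c[1]-w//2,0)
    print(n,x0,y0)
    for p in([-.011,.057,-.013],[-.011,.057,-.063],[-.038,0,-.075],[.038,0,-.075],[0,-.057,-.013],[0,0,0]):print(p,((proj(n,T+R@np.array(p))[0]-[x0,y0])*400/w).round())
    a=cv2.resize(im[y0:y0+w,x0:x0+w],(400,400),interpolation=cv2.INTER_CUBIC);return np.clip(a.astype(float)*2.2,0,255).astype(np.uint8)
cv2.imwrite("pics/c4.png",np.hstack([crop("side",A,130,.06),crop("scene",B,170,.06)]))
for k,u,z in(("jar top",(380,313),.085),("mug",(432,280),.09),("tub",(206,119),.075)):print(k,ray("scene",u,z).round(3))
E
```

```text
3.65 [ 0.4287 -0.1624  0.2288] [[-0.987, 0.161, 0.0], [0.161, 0.987, -0.0], [-0.0, -0.0, -1.0]] [ 15.9  28.8   1.4 105.9  -0.9  45.3  98.5]
side 236 74
[-0.011, 0.057, -0.013] [216. 231.]
[-0.011, 0.057, -0.063] [213. 161.]
[-0.038, 0, -0.075] [262. 174.]
[0.038, 0, -0.075] [139. 182.]
[0, -0.057, -0.013] [212. 310.]
[0, 0, 0] [207. 287.]
scene 211 0
[-0.011, 0.057, -0.013] [219. 253.]
[-0.011, 0.057, -0.063] [218. 220.]
[-0.038, 0, -0.075] [168. 186.]
[0.038, 0, -0.075] [232. 159.]
[0, -0.057, -0.013] [177. 180.]
[0, 0, 0] [203. 222.]
jar top [[0.615 0.371 0.085]]
mug [[0.467 0.392 0.09 ]]
tub [[ 0.608 -0.367  0.075]]
```

View pics/c4.png

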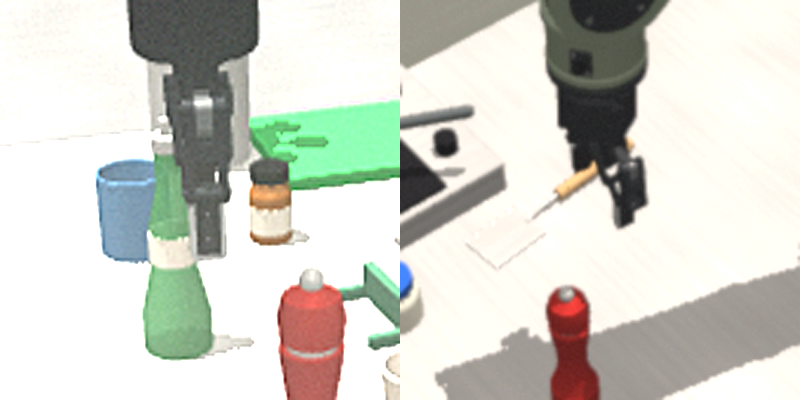

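c4 shows that the gripper is only about 26–32 mm thick in the push direction near the finger, and that the wide wrist cylinder begins about 135 mm above the tips. The fingertip is at (207,258) in the left half, and at about (225,222) within the right half. So pushing with the side of one finger will work with the mill about 53 mm off the tool axis. I'll now refine the mill's position with the wrist camera.

```bash
cat >> h.py <<'E'
def wray(uv,z):
    s=robot.sense();m=camera_model("wrist");K=np.array(m["intrinsics"]);H=np.array(m["hand_eye"])
    uv=np.atleast_2d(uv).astype(float);x=(uv[:,0]-K[0,2])/K[0,0];y=(uv[:,1]-K[1,2])/K[1,1];th=np.hypot(x,y)+1e-12
    d=np.c_[np.sin(th)*x/th,-np.sin(th)*y/th,-np.cos(th)]
    R=np.array(s["eef_rot"])@H[:3,:3];e=s["position"]+s["eef_rot"]@H[:3,3];d=d@R.T
    return e+d*((z-e[2])/d[:,2])[:,None]
E
python3 - <<'E'
from h import *
im=read_camera("wrist");cv2.imwrite("pics/w1.png",np.clip(im*1.4,0,255).astype(np.uint8));np.save("pics/w1.npy",im)
print(np.array(camera_model("wrist")["intrinsics"]).round(1).tolist())
for col in("red","green"):
    for st,c,m in comps(im,col,40): print(col,st.tolist(),c.round(0))
E
```

```text
[[309.7, 0.0, 315.7], [0.0, 309.7, 203.1], [0.0, 0.0, 1.0]]
red [330, 203, 69, 119, 4657] [362. 261.]
red [313, 311, 71, 34, 1023] [346. 333.]
green [517, 147, 52, 46, 1681] [540. 169.]
green [574, 169, 53, 41, 1196] [597. 189.]
green [594, 235, 46, 111, 2499] [623. 297.]
green [494, 254, 58, 47, 982] [524. 283.]
```

View pics/w1.png

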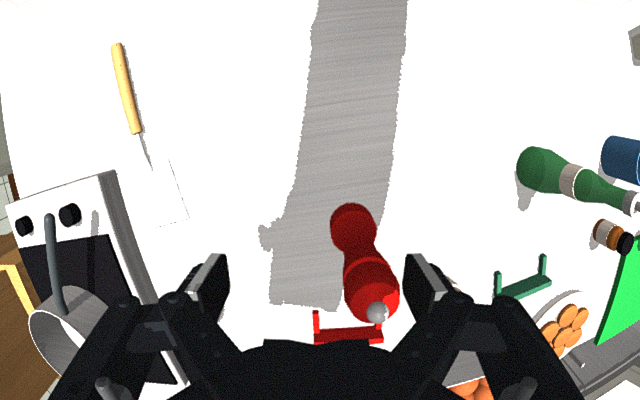

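The wrist view shows the mill's foot near edge at (352,203) and its knob at (376,312). The red bay is at (315–383, 311–343), the green bay's tips are at (497,272) and (543,256), and the bottle's foot is at (517–545, 147–190). The fingertips are at (228,255) and (405,255).

```bash
python3 - <<'E'
from h import *
s=robot.sense();T=s["position"];R=s["eef_rot"];H=np.array(camera_model("wrist")["hand_eye"])
e=(T+R@H[:3,3])
def foot(uv,r):
    P=wray(uv,0)[0];d=(P-e)[:2];return (P[:2]+r*d/np.linalg.norm(d)).round(4)
print("eye",e.round(3))
print("mill foot",foot((351,203),.03),"knob",wray((376,312),.206).round(4))
# foot circle of mask: extreme left/right tangents at foot
im=np.load("pics/w1.npy")
print("bottle foot",foot((524,152),.033),"cap",wray((634,204),.215).round(4))
print("red tips",wray([(316,311)],.012).round(4),"plate top",wray([(315,335),(383,333)],.036).round(4))
print("green tips",wray([(497,271),(543,256)],.012).round(4),"plate top",wray([(499,292),(550,275)],.036).round(4))
for uv in((405,255),(430,255),(228,255),(205,255)):
  for tz in(-.0,-.013,-.03,-.045):
    print(uv,tz,(R.T@(wray(uv,T[2]-tz)[0]-T)).round(4))
E
```

```text
eye [ 0.356 -0.151  0.399]
mill foot [ 0.5102 -0.1168] knob [[ 0.5072 -0.1286  0.206 ]]
bottle foot [0.4538 0.1872] cap [[0.4629 0.1543 0.215 ]]
red tips [[ 0.6392 -0.1971  0.012 ]] plate top [[ 0.6671 -0.2033  0.036 ]
 [ 0.684  -0.1007  0.036 ]]
green tips [[0.6315 0.1028 0.012 ]
 [0.6281 0.2035 0.012 ]] plate top [[0.6563 0.0962 0.036 ]
 [0.6549 0.2072 0.036 ]]
(405, 255) -0.0 [-0.0116  0.0558 -0.    ]
(405, 255) -0.013 [-0.0051  0.0515 -0.013 ]
(405, 255) -0.03 [ 0.0033  0.0459 -0.03  ]
(405, 255) -0.045 [ 0.0108  0.041  -0.045 ]
(430, 255) -0.0 [-0.0123  0.0729 -0.    ]
(430, 255) -0.013 [-0.0058  0.0674 -0.013 ]
(430, 255) -0.03 [ 0.0028  0.0601 -0.03  ]
(430, 255) -0.045 [ 0.0103  0.0536 -0.045 ]
(228, 255) -0.0 [-0.0114 -0.0555  0.    ]
(228, 255) -0.013 [-0.005  -0.0513 -0.013 ]
(228, 255) -0.03 [ 0.0035 -0.0458 -0.03  ]
(228, 255) -0.045 [ 0.0109 -0.0409 -0.045 ]
(205, 255) -0.0 [-0.012  -0.0712  0.    ]
(205, 255) -0.013 [-0.0055 -0.0658 -0.013 ]
(205, 255) -0.03 [ 0.003  -0.0587 -0.03  ]
(205, 255) -0.045 [ 0.0105 -0.0525 -0.045 ]
```

step_arm([
  [[0, 0, -4], 0],
  [[0, 0, -4], 0],
  [[0, 0, -4], 0],
  [[0, 0, -4], 0],
  [[0, 0, -3.5], 0],
])

```text
time: 4.3
position: [0.4283, -0.1626, 0.0319]
eef_rot: [[-0.987, 0.161, -0.0], [0.161, 0.987, -0.0], [0.0, -0.0, -1.0]]
wrist_force: [0.3, -0.5, -0.2]
finger_gap: 0.0858
gripper_force: 0.0
```

```bash
python3 - <<'E'
from h import *
im0=np.load("pics/w1.npy")
s=robot.sense();T=s["position"];R=s["eef_rot"];print(s["time"],T.round(4),s["wrist_force"].round(1))
im=read_camera("wrist");cv2.imwrite("pics/w2.png",np.clip(im*1.4,0,255).astype(np.uint8));np.save("pics/w2.npy",im)
S=read_camera("side");np.save("pics/side2.npy",S)
# fingertip in the side view, dark pixels
c=proj("side",T+R@np.array([0,-.05,-.04]))[0].astype(int);print("pred tip px at -.04",c)
g=cv2.cvtColor(S,cv2.COLOR_BGR2GRAY)[c[1]-60:c[1]+40,c[0]-30:c[0]+30]
print([(c[1]-60+i,int((r<70).sum())) for i,r in enumerate(g) if i%4==0])
E
```

```text
4.3 [ 0.4283 -0.1626  0.0319] [ 0.3 -0.5 -0.2]
pred tip px at -.04 [307 245]
[(np.int64(185), 48), (np.int64(189), 38), (np.int64(193), 30), (np.int64(197), 27), (np.int64(201), 27), (np.int64(205), 20), (np.int64(209), 19), (np.int64(213), 24), (np.int64(217), 24), (np.int64(221), 22), (np.int64(225), 15), (np.int64(229), 24), (np.int64(233), 23), (np.int64(237), 19), (np.int64(241), 19), (np.int64(245), 12), (np.int64(249), 0), (np.int64(253), 0), (np.int64(257), 0), (np.int64(261), 0), (np.int64(265), 0), (np.int64(269), 0), (np.int64(273), 0), (np.int64(277), 0), (np.int64(281), 0)]
```

View pics/w2.png

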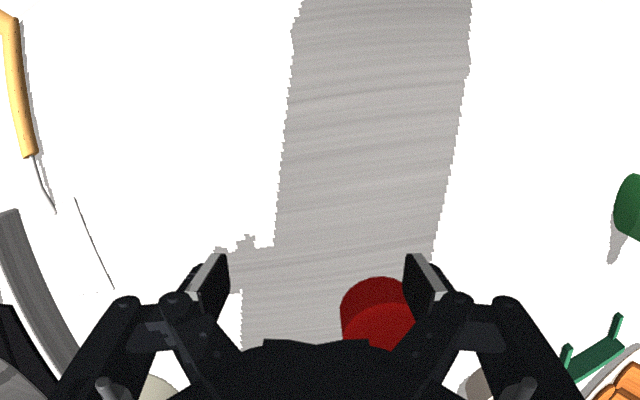

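The wrist view now shows the mill's foot with its near edge at about (380,277) and left edge at 341, partly hidden by the right finger. There is nothing under the fingers, and the spatula is well to the left.

```bash
python3 - <<'E'
from h import *
im=np.load("pics/w2.npy");m=mask(im,"red")
s=robot.sense();T=s["position"];R=s["eef_rot"]
ys,xs=np.where(m>0);print(xs.min(),xs.max(),ys.min(),ys.max())
pts=[]
for r in range(ys.min()+1,300,3):
    x=xs[ys==r].min();pts.append((x,r))
x=[xs[ys==r].max() for r in range(ys.min()+1,ys.min()+10,2)];print(x)
P=wray(pts,0.0)[:,:2]
pr=[]
for c in range(350,405,5):pr.append((c,ys[xs==c].min()))
P=np.r_[P,wray(pr,0.0)[:,:2]]
from scipy.optimize import least_squares
f=least_squares(lambda c:np.hypot(*(P-c).T)-.03,[.51,-.123],loss="soft_l1",f_scale=.001)
M=f.x;print(M.round(4),np.abs(f.fun).max().round(4),"in tool",(R.T@(np.r_[M,0]-T)).round(4))
print("spatula",wray([(113,288),(57,213)],.0).round(3))
E
```

```text
340 415 277 350
[np.int64(389), np.int64(396), np.int64(399), np.int64(401), np.int64(401)]
[ 0.5086 -0.1269] 0.0009 in tool [-0.0751  0.0479  0.0303]
spatula [[ 0.463 -0.355 -0.   ]
 [ 0.385 -0.393  0.   ]]
```

step_arm([
  [[0, 0, -2], 0],
  [[0, 0, -2], 0],
  [[0, 0, -1.5], 0],
  [[0, 0, -1], 0],
  [[0, 0, 0], 0],
])

```text
time: 4.9
position: [0.4287, -0.1627, -0.0311]
eef_rot: [[-0.987, 0.161, -0.0], [0.161, 0.987, -0.0], [0.0, -0.0, -1.0]]
wrist_force: [-0.4, -0.2, 0.5]
finger_gap: 0.0855
gripper_force: 0.0
```

step_arm([
  [[-0.1, -0.7, -0.3], 1.8],
  [[0.8, -0.1, 0], 0],
  [[0.8, -0.1, 0], 0],
  [[0.8, -0.1, 0], 0],
  [[0.3, -0.05, 0], 0],
])

```text
time: 5.4
position: [0.4558, -0.1731, -0.0342]
eef_rot: [[-0.992, 0.129, 0.001], [0.129, 0.992, -0.0], [-0.001, -0.0, -1.0]]
wrist_force: [0.5, -0.5, 0.1]
finger_gap: 0.0852
gripper_force: 0.0
```

step_arm([
  [[0.3, -0.04, 0], 0],
  [[0.3, -0.04, 0], 0],
  [[0.3, -0.04, 0], 0],
  [[0.3, -0.04, 0], 0],
  [[0.3, -0.04, 0], 0],
])

```text
time: 5.9
position: [0.4695, -0.1752, -0.0345]
eef_rot: [[-0.992, 0.129, -0.001], [0.129, 0.992, -0.0], [0.001, -0.0, -1.0]]
wrist_force: [-2.3, -0.7, -1.0]
finger_gap: 0.0853
gripper_force: 0.7
```

step_arm([
  [[0.5, -0.07, 0], 0],
  [[0.5, -0.07, 0], 0],
  [[0.5, -0.07, 0], 0],
  [[0.5, -0.07, 0], 0],
  [[0.5, -0.07, 0], 0],
])

```text
time: 6.4
position: [0.4949, -0.1787, -0.0344]
eef_rot: [[-0.992, 0.129, -0.0], [0.129, 0.992, -0.0], [0.0, -0.0, -1.0]]
wrist_force: [-2.1, -0.6, -0.5]
finger_gap: 0.0854
gripper_force: 0.7
```

```bash
cat >> h.py <<'E'
from scipy.optimize import least_squares
def nearfoot(col,r,guess,tag):
    s=robot.sense();T=s["position"];R=s["eef_rot"]
    im=read_camera("wrist");np.save(f"pics/{tag}.npy",im);cv2.imwrite(f"pics/{tag}.png",np.clip(im*1.4,0,255).astype(np.uint8))
    m=mask(im,col);n,l,st,c=cv2.connectedComponentsWithStats(m)
    P=None;best=1
    for i in range(1,n):
        if st[i][4]<150: continue
        ys,xs=np.where(l==i);pts=[(x,ys[xs==x].min()) for x in range(xs.min()+4,xs.max()-3,3)]
        Q=wray(pts,0.)[:,:2];Q=Q[np.hypot(*(Q-guess).T)<r+.03]
        if len(Q)<5: continue
        f=least_squares(lambda c:np.hypot(*(Q-c).T)-r,guess,loss="soft_l1",f_scale=.001)
        M=f.x;print("px",st[i].tolist(),"M",M.round(4),"res",np.median(np.abs(f.fun)).round(4),"tool",(R.T@(np.r_[M,0]-T))[:2].round(4))
    print("t",s["time"],"T",T.round(4),"F",s["wrist_force"].round(1))
E
python3 -c "
from h import *
nearfoot('red',.03,[.525,-.129],'w3')"
```

```text
px [368, 287, 48, 65, 1889] M [ 0.5473 -0.1312] res 0.0018 tool [-0.0458  0.0539]
t 6.4 T [ 0.4949 -0.1787 -0.0344] F [-2.1 -0.6 -0.5]
```

```bash
cat >> h.py <<'E'
def upright(col,im=None):
    "head and foot blobs in the scene view cast to fixed heights; their xy difference stays constant if upright"
    im=read_camera("scene") if im is None else im
    for st,c,m in comps(im,col,100):
        if st[0]<270 and col=="red": continue
        print(col,st.tolist(),c.round(1),"z.17",ray("scene",c,.17)[0][:2].round(3),"z.02",ray("scene",c,.02)[0][:2].round(3))
E
python3 -c "
from h import *
for c in('red','green'): upright(c,np.load('pics/scene0.npy'))
im=read_camera('scene')
for st,c,m in comps(im,'red',100): print(st.tolist(),c.round(1),ray('scene',c,.17)[0][:2].round(3),ray('scene',c,.02)[0][:2].round(3))
"
```

```text
red [274, 124, 17, 22, 249] [282.1 134.8] z.17 [ 0.513 -0.121] z.02 [ 0.45  -0.218]
red [276, 153, 19, 24, 325] [284.9 164.6] z.17 [ 0.565 -0.043] z.02 [ 0.509 -0.128]
green [363, 201, 14, 17, 146] [369.8 209.7] z.17 [0.488 0.187] z.02 [0.421 0.135]
green [355, 220, 23, 23, 352] [365.3 231.8] z.17 [0.536 0.223] z.02 [0.476 0.176]
green [288, 252, 41, 39, 271] [305.  273.8] z.17 [0.708 0.215] z.02 [0.672 0.167]
green [372, 378, 42, 22, 473] [393.2 392.1] z.17 [0.729 0.516] z.02 [0.697 0.512]
[264, 129, 18, 24, 253] [272.1 141.2] [ 0.546 -0.121] [ 0.487 -0.218]
[267, 160, 19, 23, 336] [275.9 171.2] [ 0.594 -0.041] [ 0.542 -0.126]
[216, 176, 33, 35, 200] [228.8 193.8] [ 0.721 -0.062] [ 0.688 -0.15 ]
```

step_arm([
  [[0.6, -0.08, 0], 0],
  [[0.6, -0.08, 0], 0],
  [[0.6, -0.08, 0], 0],
  [[0.6, -0.08, 0], 0],
  [[0.6, -0.08, 0], 0],
])

```text
time: 7.0
position: [0.525, -0.1827, -0.0345]
eef_rot: [[-0.992, 0.129, -0.0], [0.129, 0.992, -0.0], [0.0, -0.0, -1.0]]
wrist_force: [-1.1, -0.4, 0.4]
finger_gap: 0.0849
gripper_force: 0.6
```

step_arm([
  [[0.6, -0.08, 0], 0],
  [[0.6, -0.08, 0], 0],
  [[0.6, -0.08, 0], 0],
  [[0.6, -0.08, 0], 0],
  [[0.6, -0.08, 0], 0],
])

```text
time: 7.5
position: [0.555, -0.1867, -0.0344]
eef_rot: [[-0.992, 0.129, -0.0], [0.129, 0.992, -0.0], [0.0, -0.0, -1.0]]
wrist_force: [-2.5, 1.1, 0.8]
finger_gap: 0.0855
gripper_force: 0.5
```

```bash
python3 -c "
from h import *
nearfoot('red',.03,[.6,-.137],'w4')
im=read_camera('scene');cv2.imwrite('pics/sc4.png',im)
for st,c,m in comps(im,'red',100): print(st.tolist(),c.round(1),ray('scene',c,.17)[0][:2].round(3),ray('scene',c,.02)[0][:2].round(3))
"
```

```text
px [445, 274, 39, 30, 352] M [ 0.6017 -0.1257] res 0.0003 tool [-0.0385  0.0665]
px [380, 289, 35, 62, 1283] M [ 0.603  -0.1281] res 0.0006 tool [-0.04    0.0644]
px [442, 350, 52, 50, 1604] M [ 0.626  -0.1274] res 0.0029 tool [-0.0627  0.068 ]
t 7.5 T [ 0.555  -0.1867 -0.0344] F [-2.5  1.1  0.8]
[245, 141, 19, 23, 282] [254.1 153. ] [ 0.603 -0.12 ] [ 0.553 -0.217]
[250, 169, 20, 25, 349] [259.1 182. ] [ 0.645 -0.042] [ 0.601 -0.128]
[216, 176, 33, 35, 208] [228.7 193.7] [ 0.721 -0.062] [ 0.688 -0.15 ]
```

The mill is upright but has slid out towards the finger's corner: it is 64 mm off the axis and still at y ≈ −0.128. I'll back off, turn to a −20° heading and re-approach closer in.

step_arm([
  [[-1.5, 0.2, 0], 0],
  [[-1.5, 0.2, 0], 0],
  [[0, 1, 0], -4],
  [[0.1, 1, 0], -4.3],
  [[0.1, 0.8, 0], -4.2],
])

```text
time: 8.1
position: [0.5268, -0.1542, -0.0343]
eef_rot: [[-0.939, 0.344, 0.001], [0.344, 0.939, -0.0], [-0.001, 0.0, -1.0]]
wrist_force: [-0.9, -0.1, 0.6]
finger_gap: 0.0853
gripper_force: 0.0
```

```bash
python3 -c "
from h import *
nearfoot('red',.03,[.602,-.128],'w5')
print(robot.sense()['eef_rot'].round(3).tolist())
"
```

```text
px [357, 311, 58, 40, 1270] M [ 0.6012 -0.1261] res 0.0002 tool [-0.0602  0.052 ]
px [442, 354, 25, 45, 621] M [ 0.6194 -0.12  ] res 0.0008 tool [-0.0752  0.0639]
t 8.1 T [ 0.5268 -0.1542 -0.0343] F [-0.9 -0.1  0.6]
[[-0.938, 0.347, 0.001], [0.347, 0.938, 0.001], [-0.0, 0.001, -1.0]]
```

step_arm([
  [[0.1, 0.3, 0], 0],
  [[0.6, -0.22, 0], 0],
  [[0.6, -0.22, 0], 0],
  [[0.5, -0.18, 0], 0],
  [[0.5, -0.18, 0], 0],
])

```text
time: 8.65
position: [0.5497, -0.1602, -0.0345]
eef_rot: [[-0.94, 0.341, -0.001], [0.341, 0.94, -0.0], [0.0, -0.0, -1.0]]
wrist_force: [-1.9, -0.0, 0.4]
finger_gap: 0.0852
gripper_force: 0.9
```

step_arm([
  [[0.4, -0.15, 0], 0],
  [[0.4, -0.15, 0], 0],
  [[0.4, -0.15, 0], 0],
  [[0.4, -0.15, 0], 0],
  [[0.4, -0.15, 0], 0],
])

```text
time: 9.15
position: [0.5698, -0.1673, -0.0344]
eef_rot: [[-0.94, 0.341, -0.0], [0.341, 0.94, -0.0], [0.0, -0.0, -1.0]]
wrist_force: [-2.0, 0.1, -0.9]
finger_gap: 0.0852
gripper_force: 0.7
```

```bash
python3 -c "
from h import *
nearfoot('red',.03,[.623,-.135],'w6')
im=read_camera('scene')
for st,c,m in comps(im,'red',100): print(st.tolist(),c.round(1),ray('scene',c,.17)[0][:2].round(3),ray('scene',c,.02)[0][:2].round(3))
"
```

```text
px [356, 287, 59, 65, 2392] M [ 0.6287 -0.1351] res 0.0005 tool [-0.0444  0.0503]
px [442, 350, 42, 50, 1390] M [ 0.6516 -0.1272] res 0.0014 tool [-0.0633  0.0656]
t 9.15 T [ 0.5698 -0.1673 -0.0344] F [-2.   0.1 -0.9]
[234, 145, 19, 24, 290] [242.9 158. ] [ 0.634 -0.126] [ 0.588 -0.223]
[241, 174, 19, 23, 340] [250.  185.5] [ 0.668 -0.048] [ 0.627 -0.134]
[216, 177, 33, 34, 198] [229.1 194.3] [ 0.721 -0.06 ] [ 0.688 -0.148]
```

step_arm([
  [[0.4, -0.16, 0], 0],
  [[0.4, -0.16, 0], 0],
  [[0.4, -0.16, 0], 0],
  [[0.4, -0.16, 0], 0],
  [[0.4, -0.16, 0], 0],
])

```text
time: 9.75
position: [0.5899, -0.1753, -0.0344]
eef_rot: [[-0.94, 0.341, -0.0], [0.341, 0.94, -0.0], [-0.0, -0.0, -1.0]]
wrist_force: [-1.5, 0.9, -1.2]
finger_gap: 0.0855
gripper_force: 0.7
```

step_arm([
  [[0.2, -0.06, 0], 0],
  [[0.2, -0.06, 0], 0],
  [[0.2, -0.06, 0], 0],
  [[0, 0, 0], 0],
  [[0, 0, 0], 0],
])

```text
time: 10.25
position: [0.5957, -0.177, -0.0343]
eef_rot: [[-0.94, 0.341, 0.0], [0.341, 0.94, -0.0], [-0.0, -0.0, -1.0]]
wrist_force: [-1.0, -0.6, -0.3]
finger_gap: 0.0853
gripper_force: 0.0
```

```bash
python3 -c "
from h import *
nearfoot('red',.03,[.655,-.146],'w7')
im=read_camera('scene')
for st,c,m in comps(im,'red',100): print(st.tolist(),c.round(1),ray('scene',c,.17)[0][:2].round(3),ray('scene',c,.02)[0][:2].round(3))
"
```

```text
px [363, 287, 52, 65, 2089] M [ 0.6543 -0.1401] res 0.0006 tool [-0.0425  0.0547]
px [442, 351, 52, 49, 1598] M [ 0.677  -0.1344] res 0.0029 tool [-0.062   0.0678]
t 10.25 T [ 0.5957 -0.177  -0.0343] F [-1.  -0.6 -0.3]
[226, 149, 19, 24, 304] [235.2 161.7] [ 0.656 -0.129] [ 0.613 -0.227]
[216, 176, 36, 36, 563] [237.  191.1] [ 0.701 -0.055] [ 0.665 -0.142]
```

step_arm([
  [[0.2, -0.03, 0], 0],
  [[0.2, -0.03, 0], 0],
  [[0.2, -0.03, 0], 0],
  [[0, 0, 0], 0],
  [[0, 0, 0], 0],
])

```text
time: 10.85
position: [0.6017, -0.1778, -0.0345]
eef_rot: [[-0.94, 0.341, 0.0], [0.341, 0.94, -0.0], [-0.0, 0.0, -1.0]]
wrist_force: [0.3, -0.5, 0.0]
finger_gap: 0.0853
gripper_force: 0.0
```

step_arm([
  [[0.15, 0, 0], 0],
  [[0.15, 0, 0], 0],
  [[0, 0, 0], 0],
  [[0, 0, 0], 0],
  [[0, 0, 0], 0],
])

```text
time: 11.35
position: [0.6045, -0.1779, -0.0344]
eef_rot: [[-0.94, 0.341, 0.0], [0.341, 0.94, -0.0], [-0.0, -0.0, -1.0]]
wrist_force: [-2.0, -0.9, 0.3]
finger_gap: 0.0854
gripper_force: 0.7
```

```bash
python3 -c "
from h import *
nearfoot('red',.03,[.66,-.141],'w8')
im=read_camera('scene')
for st,c,m in comps(im,'red',100): print(st.tolist(),c.round(1),ray('scene',c,.17)[0][:2].round(3),ray('scene',c,.02)[0][:2].round(3))
"
```

```text
px [366, 287, 49, 65, 2004] M [ 0.6631 -0.1398] res 0.0006 tool [-0.0421  0.0557]
px [442, 350, 52, 50, 1602] M [ 0.686  -0.1355] res 0.003 tool [-0.0621  0.0675]
t 11.35 T [ 0.6045 -0.1779 -0.0344] F [-2.  -0.9  0.3]
[223, 151, 19, 23, 305] [232.5 163.4] [ 0.664 -0.129] [ 0.622 -0.227]
[216, 177, 34, 34, 579] [235.4 192.9] [ 0.707 -0.054] [ 0.672 -0.141]
```

step_arm([
  [[0.1, 0, 0], 0],
  [[0.1, 0, 0], 0],
  [[0.1, 0, 0], 0],
  [[0, 0, 0], 0],
  [[0, 0, 0], 0],
])

```text
time: 11.95
position: [0.6048, -0.1777, -0.0345]
eef_rot: [[-0.94, 0.341, -0.006], [0.341, 0.94, 0.001], [0.006, -0.001, -1.0]]
wrist_force: [-24.0, 0.4, 15.1]
finger_gap: 0.0853
gripper_force: 9.3
```

step_arm([
  [[0.1, 0, 0], 0],
  [[0.1, 0, 0], 0],
  [[0, 0, 0], 0],
  [[0, 0, 0], 0],
  [[0, 0, 0], 0],
])

```text
time: 12.45
position: [0.6048, -0.1778, -0.0344]
eef_rot: [[-0.94, 0.34, -0.01], [0.34, 0.94, 0.001], [0.01, -0.002, -1.0]]
wrist_force: [-41.8, 2.0, 28.1]
finger_gap: 0.0858
gripper_force: 15.4
```

The force rise shows the mill is against the plate. I'll back off gently and check.

step_arm([
  [[-0.3, 0, 0], 0],
  [[-0.3, 0.05, 0], 0],
  [[-0.6, 0.2, 0], 0],
  [[-1, 0.3, 0], 0],
  [[-2, 0.6, 0], 0],
])

```text
time: 12.95
position: [0.5678, -0.1662, -0.0344]
eef_rot: [[-0.94, 0.341, 0.002], [0.341, 0.94, -0.0], [-0.002, 0.0, -1.0]]
wrist_force: [0.6, 0.3, -0.5]
finger_gap: 0.0854
gripper_force: 0.0
```

```bash
python3 -c "
from h import *
nearfoot('red',.03,[.663,-.141],'w9')
im=read_camera('scene');S=read_camera('side')
a=cv2.resize(im[110:260,190:390],(400,300),interpolation=cv2.INTER_CUBIC);b=cv2.resize(S[120:270,300:500],(400,300),interpolation=cv2.INTER_CUBIC)
cv2.imwrite('pics/chk1.png',np.clip(np.hstack([a,b])*1.4,0,255).astype(np.uint8))
for st,c,m in comps(im,'red',100): print(st.tolist(),c.round(1),ray('scene',c,.17)[0][:2].round(3),ray('scene',c,.02)[0][:2].round(3))
"
```

```text
px [442, 351, 34, 49, 1059] M [ 0.6504 -0.1273] res 0.0024 tool [-0.0644  0.0648]
t 12.95 T [ 0.5678 -0.1662 -0.0344] F [ 0.6  0.3 -0.5]
[223, 152, 19, 22, 286] [232.1 163.3] [ 0.664 -0.13 ] [ 0.623 -0.228]
[216, 176, 33, 35, 597] [235.4 192.4] [ 0.707 -0.055] [ 0.671 -0.142]
```

The mill stands upright against the plate at about (0.662, −0.140). Next I lift and go to the bottle, using the −y finger.

step_arm([
  [[-3, 1, 0], 0],
  [[-1, 0, 4.5], 0],
  [[0, 0, 5], 0],
  [[0, 0, 5], 0],
  [[0, 0, 5], 0],
])

```text
time: 13.6
position: [0.5278, -0.1563, 0.1629]
eef_rot: [[-0.94, 0.341, 0.001], [0.341, 0.94, -0.0], [-0.001, 0.0, -1.0]]
wrist_force: [0.9, 0.2, -0.7]
finger_gap: 0.085
gripper_force: 0.0
```

step_arm([
  [[0, 0, 5], 0],
  [[0, 2, 3], 3],
  [[-1.5, 4.5, 0], 3],
  [[-1.5, 4.5, 0], 3],
  [[-1.5, 4.5, 0], 3],
])

```text
time: 14.1
position: [0.4823, 0.0003, 0.241]
eef_rot: [[-0.991, 0.136, 0.002], [0.136, 0.991, 0.0], [-0.002, 0.0, -1.0]]
wrist_force: [1.6, 0.6, -0.1]
finger_gap: 0.0857
gripper_force: 0.0
```

step_arm([
  [[-1.8, 4.5, 0], 3],
  [[-1.8, 4.5, 0], 0],
  [[-1.8, 4.5, 0], 0],
  [[-1.8, 4.5, 0], 0],
  [[-1.8, 4.5, 0], 0],
])

```text
time: 14.6
position: [0.3919, 0.2257, 0.2409]
eef_rot: [[-0.996, 0.086, 0.001], [0.086, 0.996, 0.001], [-0.001, 0.001, -1.0]]
wrist_force: [0.7, -0.9, 0.4]
finger_gap: 0.0856
gripper_force: 0.0
```

```bash
python3 -c "
from h import *
im=read_camera('scene')
for st,c,m in comps(im,'red',100): print(st.tolist(),c.round(1),ray('scene',c,.17)[0][:2].round(3),ray('scene',c,.02)[0][:2].round(3))
nearfoot('green',.033,[.466,.179],'w10')
print(robot.sense()['eef_rot'].round(3).tolist())
"
```

```text
[223, 151, 18, 23, 269] [232.  162.7] [ 0.663 -0.131] [ 0.622 -0.229]
[216, 177, 34, 34, 587] [235.7 192.8] [ 0.707 -0.053] [ 0.671 -0.14 ]
px [249, 207, 49, 51, 1484] M [0.4727 0.1654] res 0.0003 tool [-0.0895 -0.0623]
px [241, 250, 41, 54, 1457] M [0.477 0.158] res 0.0025 tool [-0.0944 -0.0694]
t 14.65 T [0.3884 0.2334 0.2407] F [-6.5 12.   0. ]
[[-0.997, 0.077, -0.0], [0.077, 0.997, 0.003], [0.0, 0.003, -1.0]]
```

step_arm([
  [[0, 0, -4], 0],
  [[0, 0, -4], 0],
  [[0, 0, -4], 0],
  [[0, 0, -4], 0],
  [[0, 0, -4], 0],
])

```text
time: 15.2
position: [0.3931, 0.2241, 0.0392]
eef_rot: [[-0.996, 0.086, 0.001], [0.086, 0.996, 0.001], [-0.001, 0.001, -1.0]]
wrist_force: [1.2, 1.2, -0.3]
finger_gap: 0.0857
gripper_force: 0.0
```

step_arm([
  [[0, 0, -1], 0],
  [[0, 0, 0], 0],
  [[0, 0, 0], 0],
  [[0, 0, 0], 0],
  [[0, 0, 0], 0],
])

```text
time: 15.7
position: [0.3931, 0.224, 0.0318]
eef_rot: [[-0.996, 0.086, 0.002], [0.086, 0.996, 0.001], [-0.002, 0.001, -1.0]]
wrist_force: [0.0, -0.5, -0.8]
finger_gap: 0.0856
gripper_force: 0.0
```

```bash
python3 -c "
from h import *
nearfoot('green',.033,[.468,.175],'w11')
print(robot.sense()['eef_rot'].round(3).tolist())
"
```

```text
px [217, 280, 81, 72, 4217] M [0.4698 0.1703] res 0.0004 tool [-0.081 -0.047]
t 15.7 T [0.3931 0.224  0.0318] F [ 0.  -0.5 -0.8]
[[-0.996, 0.086, 0.001], [0.086, 0.996, 0.001], [-0.001, 0.001, -1.0]]
```

step_arm([
  [[-0.1, 0, -2.5], 2],
  [[0, 0, -2.5], 0],
  [[0, 0, -1], 0],
  [[0, 0, -0.7], 0],
  [[0, 0, 0], 0],
])

```text
time: 16.25
position: [0.3915, 0.2236, -0.0364]
eef_rot: [[-0.999, 0.051, -0.0], [0.051, 0.999, -0.0], [0.0, -0.0, -1.0]]
wrist_force: [-0.9, 0.1, -0.0]
finger_gap: 0.0853
gripper_force: 0.0
```

step_arm([
  [[0.8, -0.04, 0], 0],
  [[0.8, -0.04, 0], 0],
  [[0.8, -0.04, 0], 0],
  [[0.5, -0.03, 0], 0],
  [[0.4, -0.02, 0], 0],
])

```text
time: 16.75
position: [0.4252, 0.2218, -0.0363]
eef_rot: [[-0.999, 0.052, 0.0], [0.052, 0.999, 0.0], [-0.0, 0.0, -1.0]]
wrist_force: [-0.5, 0.9, 0.0]
finger_gap: 0.0857
gripper_force: 0.0
```

step_arm([
  [[0.3, -0.02, 0], 0],
  [[0.3, -0.02, 0], 0],
  [[0.3, -0.02, 0], 0],
  [[0.3, -0.02, 0], 0],
  [[0.3, -0.02, 0], 0],
])

```text
time: 17.25
position: [0.4394, 0.2209, -0.0365]
eef_rot: [[-0.999, 0.051, -0.001], [0.051, 0.999, -0.0], [0.001, -0.0, -1.0]]
wrist_force: [-4.1, 0.8, 3.3]
finger_gap: 0.0851
gripper_force: 2.0
```

```bash
python3 -c "
from h import *
nearfoot('green',.033,[.482,.170],'w12')
upright('green')
"
```

```text
px [217, 286, 70, 66, 2827] M [0.4824 0.1698] res 0.0005 tool [-0.0455 -0.0489]
px [143, 350, 48, 50, 1599] M [0.4979 0.1538] res 0.0038 tool [-0.0618 -0.064 ]
t 17.25 T [ 0.4394  0.2209 -0.0365] F [-4.1  0.8  3.3]
green [359, 203, 16, 17, 194] [366.5 211.5] z.17 [0.497 0.185] z.02 [0.432 0.133]
green [351, 222, 24, 23, 369] [362.1 234. ] z.17 [0.545 0.223] z.02 [0.486 0.176]
green [288, 252, 41, 39, 274] [304.9 273.6] z.17 [0.708 0.214] z.02 [0.673 0.166]
green [372, 378, 42, 22, 473] [393.2 392.1] z.17 [0.729 0.516] z.02 [0.697 0.512]
```

step_arm([
  [[0.5, -0.03, 0], 0],
  [[0.5, -0.03, 0], 0],
  [[0.5, -0.03, 0], 0],
  [[0.5, -0.03, 0], 0],
  [[0.5, -0.03, 0], 0],
])

```text
time: 17.85
position: [0.465, 0.2194, -0.0364]
eef_rot: [[-0.999, 0.051, 0.0], [0.051, 0.999, -0.0], [-0.0, -0.0, -1.0]]
wrist_force: [-3.3, 0.7, 1.2]
finger_gap: 0.0853
gripper_force: 1.5
```

step_arm([
  [[0.5, -0.03, 0], 0],
  [[0.5, -0.03, 0], 0],
  [[0.5, -0.03, 0], 0],
  [[0.5, -0.03, 0], 0],
  [[0.5, -0.03, 0], 0],
])

```text
time: 18.35
position: [0.4899, 0.2179, -0.0364]
eef_rot: [[-0.999, 0.051, 0.0], [0.051, 0.999, -0.0], [-0.0, -0.0, -1.0]]
wrist_force: [-3.7, -0.5, 1.0]
finger_gap: 0.0856
gripper_force: 1.6
```

```bash
python3 -c "
from h import *
nearfoot('green',.033,[.532,.167],'w13')
upright('green')
"
```

```text
px [217, 286, 72, 66, 2958] M [0.5331 0.1679] res 0.0004 tool [-0.0457 -0.0478]
px [145, 350, 46, 50, 1516] M [0.5503 0.1517] res 0.0028 tool [-0.0637 -0.063 ]
t 18.35 T [ 0.4899  0.2179 -0.0364] F [-3.7 -0.5  1. ]
green [343, 215, 16, 17, 184] [350.5 222.8] z.17 [0.547 0.184] z.02 [0.488 0.131]
green [336, 233, 24, 23, 362] [347.5 245. ] z.17 [0.589 0.222] z.02 [0.537 0.175]
green [288, 252, 41, 39, 269] [305.2 273.7] z.17 [0.707 0.215] z.02 [0.672 0.167]
green [372, 378, 42, 22, 474] [393.2 392.1] z.17 [0.729 0.516] z.02 [0.697 0.512]
```

Tracking well and still upright, so I continue.

step_arm([
  [[0.6, -0.03, 0], 0],
  [[0.6, -0.03, 0], 0],
  [[0.6, -0.03, 0], 0],
  [[0.6, -0.03, 0], 0],
  [[0.6, -0.03, 0], 0],
])

```text
time: 18.95
position: [0.52, 0.2164, -0.0364]
eef_rot: [[-0.999, 0.051, -0.0], [0.051, 0.999, -0.0], [0.0, -0.0, -1.0]]
wrist_force: [-3.6, -0.7, 0.0]
finger_gap: 0.0852
gripper_force: 1.6
```

step_arm([
  [[0.6, -0.03, 0], 0],
  [[0.6, -0.03, 0], 0],
  [[0.6, -0.03, 0], 0],
  [[0.6, -0.03, 0], 0],
  [[0.6, -0.03, 0], 0],
])

```text
time: 19.45
position: [0.55, 0.2149, -0.0364]
eef_rot: [[-0.999, 0.051, -0.0], [0.051, 0.999, -0.0], [0.0, -0.0, -1.0]]
wrist_force: [-4.2, -0.5, 1.9]
finger_gap: 0.0857
gripper_force: 1.8
```

```bash
python3 -c "
from h import *
nearfoot('green',.033,[.593,.165],'w14')
upright('green')
"
```

```text
px [217, 286, 75, 66, 3107] M [0.5932 0.1662] res 0.0003 tool [-0.0457 -0.0464]
px [148, 350, 43, 50, 1383] M [0.6096 0.1483] res 0.0027 tool [-0.063  -0.0635]
t 19.45 T [ 0.55    0.2149 -0.0364] F [-4.2 -0.5  1.9]
green [324, 229, 15, 17, 183] [331.3 237.2] z.17 [0.605 0.184] z.02 [0.555 0.131]
green [318, 247, 24, 22, 360] [329.8 258.4] z.17 [0.642 0.221] z.02 [0.597 0.174]
green [288, 252, 41, 39, 257] [304.3 273.4] z.17 [0.708 0.213] z.02 [0.673 0.165]
green [372, 378, 42, 22, 473] [393.2 392.1] z.17 [0.729 0.516] z.02 [0.697 0.512]
```

step_arm([
  [[0.6, -0.05, 0], 0],
  [[0.6, -0.05, 0], 0],
  [[0.6, -0.05, 0], 0],
  [[0.6, -0.05, 0], 0],
  [[0.6, -0.05, 0], 0],
])

```text
time: 20.05
position: [0.58, 0.2124, -0.0365]
eef_rot: [[-0.999, 0.051, -0.0], [0.051, 0.999, -0.0], [0.0, -0.0, -1.0]]
wrist_force: [-2.7, 0.6, -0.6]
finger_gap: 0.0854
gripper_force: 1.4
```

step_arm([
  [[0.3, -0.02, 0], 0],
  [[0.3, -0.02, 0], 0],
  [[0.2, -0.01, 0], 0],
  [[0.2, -0.01, 0], 0],
  [[0, 0, 0], 0],
])

```text
time: 20.55
position: [0.5899, 0.2118, -0.0364]
eef_rot: [[-0.999, 0.051, 0.001], [0.051, 0.999, -0.0], [-0.001, -0.0, -1.0]]
wrist_force: [-0.0, -0.3, 0.6]
finger_gap: 0.0853
gripper_force: 0.0
```

step_arm([
  [[0.15, 0, 0], 0],
  [[0.15, 0, 0], 0],
  [[0.1, 0, 0], 0],
  [[0, 0, 0], 0],
  [[0, 0, 0], 0],
])

```text
time: 21.05
position: [0.5937, 0.2118, -0.0364]
eef_rot: [[-0.999, 0.051, 0.0], [0.051, 0.999, -0.0], [-0.0, -0.0, -1.0]]
wrist_force: [-1.3, -0.3, 0.3]
finger_gap: 0.0852
gripper_force: 0.8
```

```bash
python3 -c "
from h import *
nearfoot('green',.033,[.64,.163],'w15')
upright('green')
"
```

```text
px [217, 286, 75, 66, 3102] M [0.636  0.1633] res 0.0003 tool [-0.0448 -0.0463]
px [303, 325, 21, 20, 335] M [0.6627 0.208 ] res 0.0003 tool [-0.0691 -0.0003]
px [148, 350, 43, 50, 1425] M [0.6524 0.1454] res 0.0025 tool [-0.062  -0.0633]
t 21.05 T [ 0.5937  0.2118 -0.0364] F [-1.3 -0.3  0.3]
green [309, 239, 16, 16, 181] [316.4 247.1] z.17 [0.647 0.181] z.02 [0.603 0.128]
green [287, 252, 42, 39, 629] [311.1 270.1] z.17 [0.692 0.217] z.02 [0.654 0.169]
green [372, 378, 42, 22, 474] [393.2 392.1] z.17 [0.729 0.516] z.02 [0.697 0.512]
```

step_arm([
  [[0.15, 0, 0], 0],
  [[0.15, 0, 0], 0],
  [[0.15, 0, 0], 0],
  [[0, 0, 0], 0],
  [[0, 0, 0], 0],
])

```text
time: 21.65
position: [0.5982, 0.2118, -0.0364]
eef_rot: [[-0.999, 0.051, 0.0], [0.051, 0.999, -0.0], [-0.0, -0.0, -1.0]]
wrist_force: [-2.0, 0.3, 1.3]
finger_gap: 0.0854
gripper_force: 0.9
```

step_arm([
  [[0.1, 0, 0], 0],
  [[0.1, 0, 0], 0],
  [[0.1, 0, 0], 0],
  [[0, 0, 0], 0],
  [[0, 0, 0], 0],
])

```text
time: 22.15
position: [0.5981, 0.2118, -0.0365]
eef_rot: [[-0.999, 0.052, -0.006], [0.052, 0.999, -0.001], [0.006, -0.001, -1.0]]
wrist_force: [-23.1, -0.8, 16.7]
finger_gap: 0.0854
gripper_force: 11.2
```

The bottle is against its plate. I'll back off, lift and take a final check.

step_arm([
  [[-0.2, 0, 0], 0],
  [[-0.3, 0, 0], 0],
  [[-1, 0, 0], 0],
  [[-3, 0.5, 0], 0],
  [[-4, 0.5, 0], 0],
])

```text
time: 22.65
position: [0.5163, 0.2216, -0.0364]
eef_rot: [[-0.999, 0.052, 0.002], [0.052, 0.999, 0.0], [-0.002, 0.001, -1.0]]
wrist_force: [0.2, 1.0, -1.8]
finger_gap: 0.0854
gripper_force: 0.0
```

step_arm([
  [[-3, 0, 3], 0],
  [[-2, 0, 4], 0],
  [[0, 0, 5], 0],
  [[0, 0, 5], 0],
  [[0, 0, 0], 0],
])

```text
time: 23.15
position: [0.4684, 0.2228, 0.139]
eef_rot: [[-0.999, 0.051, 0.008], [0.051, 0.999, 0.004], [-0.008, 0.004, -1.0]]
wrist_force: [0.5, -0.1, -2.1]
finger_gap: 0.0857
gripper_force: 0.0
```

step_arm([
  [[0, 0, 0], 0],
  [[0, 0, 0], 0],
  [[0, 0, 0], 0],
  [[0, 0, 0], 0],
  [[0, 0, 0], 0],
])

```text
time: 23.65
position: [0.4659, 0.2217, 0.133]
eef_rot: [[-0.999, 0.051, -0.001], [0.051, 0.999, -0.001], [0.001, -0.001, -1.0]]
wrist_force: [-0.5, -0.2, -0.3]
finger_gap: 0.0853
gripper_force: 0.0
```

```bash
python3 -c "
from h import *
upright('green')
im=read_camera('scene');S=read_camera('side')
a=cv2.resize(im[120:320,200:400],(400,400),interpolation=cv2.INTER_CUBIC);b=cv2.resize(S[110:270,290:450],(400,400),interpolation=cv2.INTER_CUBIC)
cv2.imwrite('pics/chk2.png',np.clip(np.hstack([a,b])*1.4,0,255).astype(np.uint8))
"
```

```text
green [308, 242, 15, 14, 161] [314.8 248.5] z.17 [0.653 0.181] z.02 [0.609 0.129]
green [288, 252, 41, 39, 624] [310.5 270.9] z.17 [0.694 0.217] z.02 [0.657 0.17 ]
green [372, 378, 42, 22, 473] [393.2 392.1] z.17 [0.729 0.516] z.02 [0.697 0.512]
```

View pics/chk2.png

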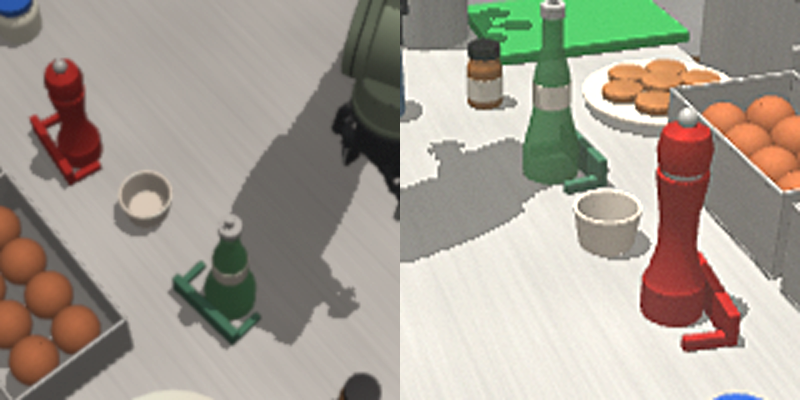

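Both stand upright in their bays against the plates: mill foot at (80,150), bottle foot at (230,300) in the left half. The ramekin has not moved and the robot is clear of everything.

```bash
python3 -c "
from workcell import robot
print(robot.hand_in())"
```

```text
the job is handed in; nothing more can be done
None
```

I pushed the red mill, then the green bottle, into their bays; both stand upright against their back plates, the mill about 8 mm left of its bay's centre, with no bystander touched, and I handed the job in at about 24 s.

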